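Set a hollow profile on the tilted riveting rest

TASK

Set the hollow aluminium profile gently onto the tilted blue bed of the riveting rest, ready for riveting: lying flat on the bed, its long side against the low ledge along the bed's bottom edge, its orange plugged end towards the yellow stop. Slide it along the ledge until that end bears on the stop, with the stop's red part-present plunger pushed in, and leave it there. Do not drop or press the profile hard on the rest, do not tip the bed, and leave the clear bottle, tin and riveter where they are.

Things in the scene. Friction and masses are not known exactly. Their poses are not given: they have to be found in the camera images.
- bar: Hollow aluminium box profile, 40 wide (x) by 160 long (y) by 36 high (z) mm, about 0.25 kg, lying flat on the bench. Origin: centre of its underside. Its +y end is closed by an orange plug (flush, included in the 160 mm); the -y end is open. Must keep its underside down.
- plug_end (a point): Bottom middle of the profile's orange end: 80 mm along +y from the profile's origin, same axes.
- bed: Blue bed of the rest, 150 mm deep, 260 wide, rising away from the robot at 24 to 40 degrees. Origin: on its top surface, middle of the bottom edge, at the ledge's uphill face. x uphill, y left along the ledge, z normal to the bed. Ledge: steel strip, x -8 to 0, 10 mm high, over the full width. The seated profile's origin is at x = 20 mm, z = 0, axes parallel to the bed's.
- spray: Bystander: clear bottle, 64 mm diameter, 170 mm tall, standing. Origin: centre of its base.
- tin: Bystander: blue-banded rivet tin, 72 mm diameter, 80 mm tall. Origin: centre of its base.
- riveter: Bystander: red and black riveting gun lying on its side, about 200 by 155 mm, 45 mm high. Origin: under its barrel, on the bench; the barrel lies along y (nose 105 mm towards -y, back 90 mm towards +y), grip and battery reach 135 mm towards -x.
- foot: Green foot of the rest, 200 by 280 mm, 12 mm thick, fixed on the bench. Origin on the bench, below the bed's origin (60 mm lower); reaches 30 mm in front of it and 170 mm behind. x away from the robot, z up. The bed is on a stiff hinge along its ledge, propped from the foot; its angle differs each time.
- bed_top (a point): Middle of the bed's upper edge, on its surface: 150 mm uphill of the bed's origin, same axes.
- plunger (a joint): Red plunger (16 mm across) of the yellow stop's switch: m pushed in, 0 out (8 mm proud of the stop), 0.008 flush; light spring, under 0.5 N. The yellow stop, 38 (uphill) by 22 by 32 mm high, knob on top to 44 mm, is clamped on the bed above the ledge; its face looks along the bed's -y and lies at y = 65 to 108 mm there: set anew each time, its place is not reported; feel for it.

How it is judged:
By the outcome, as a careful person would: the job done as asked, in the order asked, and still so for the second after the job is handed in, with the robot touching nothing.
It also fails if it takes over 50 s, if anything falls off the work surface, if the arm or the gripper's body presses on something with over 40 N, if the wrist force passes 120 N, or if a joint passes its speed limit or range.

ROBOT

A 6-joint arm with a two-finger parallel gripper is mounted at the origin on the work surface. World frame = base frame: x ahead of the robot, y to its left, z up, the work surface at z = 0. Lengths are in m, angles in rad, forces in N, time in s.
With the tool pointing down it reaches from about 0.35 to 0.975 m from the base axis. Payload 4.9 kg.
Tool frame: the origin (TCP) lies on the centre line of the jaws, within the pads' length; the fingertips stand 19 mm ahead of it and the grasp point (between the pads) is the TCP; z points along the fingers, y is the line along which they close (so a half turn about z gives the same grasp; the last joint's range is limited). The gripper opens to 85 mm and grips with 20 to 120 N. Pads are 22 mm wide; open, the fingers measure 114 mm over their backs; the gripper's body (76 mm by 85 mm) begins 54 mm behind the grasp point. The pads swing forward as they close: fully open they stand 13 mm farther back than shut.
Start: joints at [-0.119, 0.053, 1.613, -0, 1.476, -0.119], TCP at [0.625, 0, 0.25] pointing down, gripper open.
Joint ranges: [-3.01, 3.01], [-1.01, 2.22], [0.06, 2.58], [-1.02, 4.17], [0.09, 2.62], [-3.14, 3.14]. Speed limits (rad/s): [2.57, 2.57, 3.14, 3.14, 3.14, 3.14].

INTERFACE

Orientations are given as a unit quaternion [w, x, y, z].
In Python, from plant import state, grab_frame, ticket, spotter gives the robot as it stands.
- The arm moves only by the tool apply_moves, never from a script. Its argument "series" is a list of rows, each an object of numbers: "jaw": the closure, from 0 (fully open) to 1 (shut); "dx", "dy", "dz": the shift along the tool's x, y, z in mm; "turn": the turn about the tool's z in rad. A call has 1 to 5 rows; each row is the pose to reach, as a shift and turn from the pose commanded when the call began, along the tool's axes at that moment; what a row does not reach only later rows make up. A row lasts 1/12 s, in which the tool goes at most 41.7 mm and 7.16 degrees, less where a joint would pass 70% of its speed; a pose out of reach is approached as far as the arm can. A call with a gripper value outside its range is refused whole. The fingers move at their own pace and stop on an object; the grip force is fixed at half the most. Time passes only in rows, so rows that repeat a pose let the fingers close. It gives the time, the measured TCP pose, the force, the opening and the grip force at its end, in the units of the state.
- state(): the state, without advancing time (a new reading comes with each control period).
- grab_frame(name): name is "scene" or "side" or "wrist"; returns a dict with "pixels" (420x560x3 uint8, red, green, blue), "mtx" (3x3 intrinsics, pixels), "dist_coeffs" ([k1, k2, p1, p2, k3] as OpenCV has them; the pictures are not rectified), "camera_from_world" (4x4, takes a point from world to camera coordinates). Camera axes: x right, y down, z forward; pixel columns grow to the right and rows downward; lengths in m; the calibration is good to about 2 mm. A picture is of the moment at which its call begins. There is no depth.
- ticket.job_done(): hands the job in; it is judged then, once.
Trained networks look in a picture, given as the dict that the camera call returned (one of the last four; its "shot" number tells which), for a name from the list of things; names that differ only in an ending like _2 or _b are one class to them, and where a whole thing is asked for, a point or a joint stands for the part that bears it (a point fixed in the world has none). Each returns a list of dicts, best first, with "conf" (0 to 1); they miss things now and then, are a little off and sometimes report something else, mostly with a low value. They report only what shows in the picture. A call takes as long as a camera call.
- spotter.outline_of(picture, target): "region" (420x560 bool, what is visible of it) and "extent" ([left, top, right, bottom] in pixels, round what is visible of it).
The state is a dict: "time": time; "joint_pos": joint angles; "joint_vel": joint speeds; "joint_efforts": joint torques, N m; "tool_pos": TCP position; "tool_rot": TCP orientation; "contact_force": force on the tool from outside, world axes, zero at the start; "ft_torque": the same for the moment, N m; "gripper_width": opening from 0.0 (shut) to 1.0 (fully open); "grasp_force": force on a finger pad.
Only numpy, scipy, OpenCV 4.12 (cv2) and the standard library are available. Lean on these libraries where they do the work, as an engineer would, in place of code of your own. Each camera call takes 0.05 s, during which the arm holds its last target. There are 200 camera calls.

## Working session

There is one attempt and no reset: what is moved stays moved. The work goes in short steps, Python scripts to look and compute and a tool call to move; the robot and the scene stay as the last step left them, time stands still between calls to the robot, and variables do not carry over. Pictures are saved under pics/ and viewed, at most 10 in all, crops included, and the job is handed in when it is done.

Besides the shell and the picture viewer there is one more tool, called after ">>>" as name(argument=value, ...) on one line, values as JSON. apply_moves: Moves the arm, as the interface text tells. Its arguments: {"type":"object","properties":{"series":{"type":"array","items":{"type":"object","properties":{"jaw":{"type":"number"},"dx":{"type":"number"},"dy":{"type":"number"},"dz":{"type":"number"},"turn":{"type":"number"}}}}},"required":["series"]}

```bash
ls; mkdir -p pics; cat > h.py <<'E'
import numpy as np, cv2, pickle
from plant import state, grab_frame, ticket, spotter
def save(n,f):
    cv2.imwrite(f'pics/{n}.png', f['pixels'][:,:,::-1])
E
python3 - <<'E'
from h import *
s=state(); print(s)
fr={}
for n in ['scene','side','wrist']:
    f=grab_frame(n); save(n+'0',f); fr[n]=f
    for t in ['bar','plug_end','bed','foot','spray','tin','riveter','plunger']:
        r=spotter.outline_of(f,t)
        print(n,t,[(round(x['conf'],2),[int(v) for v in x['extent']],int(x['region'].sum())) for x in r[:2]])
        f.setdefault('seg',{})[t]=[x for x in r[:2]]
pickle.dump(fr,open('fr0.pkl','wb'))
a=np.hstack([fr['scene']['pixels'],fr['side']['pixels']])
print(state()['time'])
E
```

```text
pics
{'time': 0.0, 'joint_pos': array([-1.18999619e-01,  5.33532822e-02,  1.61427968e+00, -3.93753175e-05,
        1.47601506e+00, -1.18986250e-01]), 'joint_vel': array([-1.30858201e-03,  1.00174362e-03,  3.39994165e-05, -1.48480649e-03,
       -2.80681917e-03,  6.81168885e-04]), 'joint_efforts': array([ 2.70554956e-04, -3.93670499e+01, -3.70175600e+01, -1.62778279e-04,
        6.93513779e-03, -6.06393527e-06]), 'tool_pos': array([6.24416530e-01, 6.01327086e-05, 2.49073759e-01]), 'tool_rot': array([-7.95693758e-04,  7.07109803e-01,  7.07103013e-01, -6.50680715e-04]), 'contact_force': array([-0.54550819,  1.00446347, -0.3425357 ]), 'ft_torque': array([ 0.01063438,  0.01983832, -0.04265822]), 'grasp_force': 0.0, 'gripper_width': 1.0013264643832278}
scene bar [(0.95, [131, 167, 195, 190], 1153)]
scene plug_end [(0.65, [133, 163, 195, 186], 1122)]
scene bed [(0.94, [204, 194, 337, 254], 3153)]
scene foot [(0.96, [195, 194, 343, 314], 9904)]
scene spray [(0.91, [89, 155, 130, 216], 1454)]
scene tin []
scene riveter [(0.66, [397, 206, 492, 269], 2523)]
scene plunger []
side bar [(0.71, [286, 121, 313, 163], 618)]
side plug_end [(0.67, [288, 123, 313, 164], 668)]
side bed [(0.72, [222, 170, 295, 281], 4878), (0.52, [248, 142, 256, 147], 40)]
side foot [(0.8, [207, 171, 302, 296], 7340)]
side spray [(0.53, [250, 143, 254, 145], 31)]
side tin [(0.71, [227, 148, 251, 182], 636)]
side riveter [(0.58, [316, 317, 396, 405], 2679)]
side plunger []
wrist bar [(0.89, [185, 331, 244, 386], 1796)]
wrist plug_end [(0.96, [186, 329, 241, 385], 1798)]
wrist bed [(0.65, [168, 0, 338, 272], 37504)]
wrist foot [(0.86, [168, 1, 364, 271], 42241)]
wrist spray [(0.88, [318, 367, 352, 384], 285), (0.68, [187, 331, 239, 384], 1808)]
wrist tin [(0.59, [317, 277, 379, 357], 3570)]
wrist riveter []
wrist plunger []
1.35
```

View pics/scene0.png

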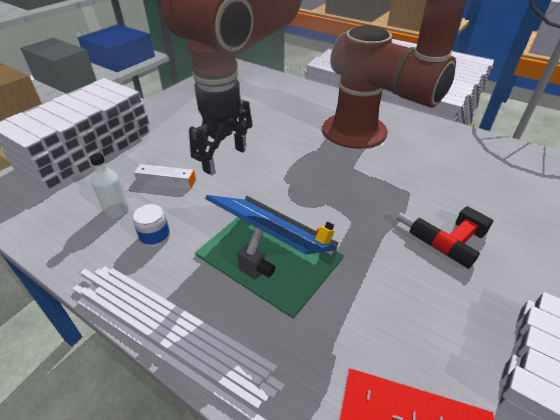

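View pics/side0.png

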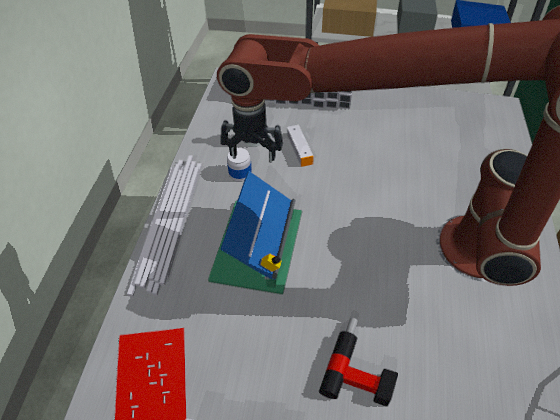

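View pics/wrist0.png

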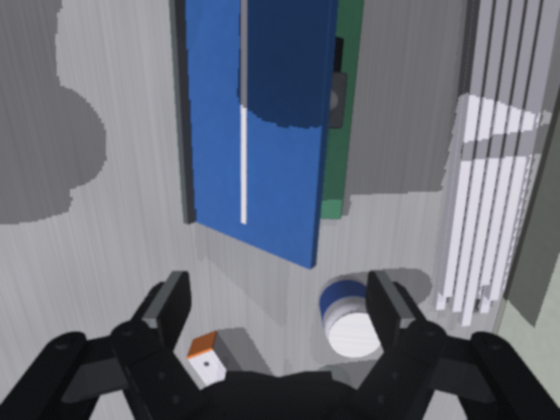

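```bash
python3 - <<'E'
from h import *
fr=pickle.load(open('fr0.pkl','rb'))
np.set_printoptions(precision=4,suppress=True)
for n,f in fr.items(): 
    T=f['camera_from_world'];print(n,'\n',f['mtx'],f['dist_coeffs'],'\n',T,'pos',-T[:3,:3].T@T[:3,3])
E
```

```text
scene 
 [[390.6092   0.     277.3462]
 [  0.     390.6092 208.5612]
 [  0.       0.       1.    ]] [0.0227 0.     0.     0.     0.    ] 
 [[-0.5728  0.8197 -0.0025  0.2554]
 [ 0.5567  0.3868 -0.7352 -0.2613]
 [-0.6016 -0.4226 -0.6779  1.31  ]
 [ 0.      0.      0.      1.    ]] pos [1.0799 0.4453 0.6966]
side 
 [[469.3568   0.     290.1958]
 [  0.     469.3568 211.4096]
 [  0.       0.       1.    ]] [-0.1346  0.      0.      0.      0.    ] 
 [[-0.9884 -0.1517  0.0003  0.5244]
 [-0.1166  0.7583 -0.6414  0.0981]
 [ 0.0971 -0.634  -0.7672  1.2904]
 [ 0.      0.      0.      1.    ]] pos [0.4046 0.8233 1.0528]
wrist 
 [[309.6643   0.     278.0637]
 [  0.     309.6643 209.2962]
 [  0.       0.       1.    ]] [-0.0247  0.      0.      0.      0.    ] 
 [[ 1.      0.0009 -0.0001 -0.6248]
 [ 0.0009 -0.9449  0.3274 -0.0431]
 [ 0.0002 -0.3274 -0.9449  0.3808]
 [ 0.      0.      0.      1.    ]] pos [0.6248 0.0845 0.3738]
```

The scene and side views show the bar at about (163,177) and (300,145), with its orange end towards +y. The bed is at about (265,222) and (258,222), with the yellow stop at its +y end at (325,235) and (270,263). The wrist view shows the bed's -y end at (255,130) and the tin at (350,315).

```bash
cat >> h.py <<'E'
from scipy.optimize import minimize
from scipy.spatial.transform import Rotation as R
def proj(f,P):
    T=f['camera_from_world']; r=cv2.Rodrigues(T[:3,:3])[0]
    return cv2.projectPoints(np.asarray(P,float).reshape(-1,1,3),r,T[:3,3],f['mtx'],f['dist_coeffs'])[0][:,0]
S=4
def hullmask(f,P):
    m=np.zeros((420*S,560*S),np.uint8); h=cv2.convexHull((proj(f,P)*S+S/2).astype(np.int32)); cv2.fillConvexPoly(m,h,1)
    return cv2.resize(m.astype(np.float32),(560,420),interpolation=cv2.INTER_AREA)
def box(x,y,z): return np.array([[a,b,c] for a in x for b in y for c in z],float)
def bluemask(f):
    h=cv2.cvtColor(f['pixels'],cv2.COLOR_RGB2HSV); return (abs(h[...,0].astype(int)-108)<9)&(h[...,1]>150)
def fit(views,pts,p0,step):
    """views: (frame, target mask, ignore mask)"""
    def cost(p):
        c=0
        for f,m,ig in views:
            r=hullmask(f,pts(p)); v=~ig
            c+=np.abs(r-m)[v].sum()/max(m[v].sum(),1)
        return c
    sx=np.vstack([p0]+[np.array(p0)+np.eye(len(p0))[i]*step[i] for i in range(len(p0))])
    r=minimize(cost,p0,method='Nelder-Mead',options=dict(initial_simplex=sx,maxiter=500,xatol=1e-4,fatol=1e-4))
    return r.x,r.fun
def barpts(p): # x,y,yaw,z
    return R.from_euler('z',p[2]).apply(box([-.02,.02],[-.08,.08],[0,.036]))+[p[0],p[1],p[3]]
def bedR(p): return R.from_euler('z',p[2])*R.from_euler('y',-p[3])
def bedpts(p): # x,y,yaw,tilt,z
    return bedR(p).apply(box([0,.15],[-.13,.13],[0]))+[p[0],p[1],p[4]]
E
cat > m1.py <<'E'
from h import *
np.set_printoptions(precision=4,suppress=True)
fr=pickle.load(open('fr0.pkl','rb')); no=np.zeros((420,560),bool)
vb=[(fr[n],fr[n]['seg']['bar'][0]['region'].astype(float),no) for n in ['scene','side']]
for y in (0.0,.3,-.3):
    print('bar',fit(vb,barpts,[.57,-.27,y,0.],[.03,.03,.2,.005]))
vs=[]
for n in ['side','wrist']:
    m=bluemask(fr[n]).astype(np.uint8); k,l,st,_=cv2.connectedComponentsWithStats(m); i=1+st[1:,4].argmax()
    c=cv2.findContours((l==i).astype(np.uint8),0,2)[0]; h=cv2.convexHull(np.vstack(c)); t=np.zeros((420,560),np.uint8); cv2.fillConvexPoly(t,h,1)
    print(n,st[i], cv2.approxPolyDP(h,5,True)[:,0].tolist()); vs.append((fr[n],t.astype(float),no))
p,c=fit(vs,bedpts,[.55,.07,0.,.55,.06],[.03,.03,.1,.1,.005]);print('bed',p,c)
for n in fr: print(n,proj(fr[n],bedpts(p)).round(0).tolist())
for f,t,_ in vs: print(np.abs(hullmask(f,bedpts(p))-t).sum()/t.sum())
E
python3 m1.py
```

```text
bar (array([ 0.5479, -0.3144,  0.4483,  0.0026]), np.float64(0.10823320057146546))
bar (array([ 0.5493, -0.3091,  0.458 ,  0.0073]), np.float64(0.17398611192976252))
bar (array([ 0.5474, -0.3162,  0.437 , -0.    ]), np.float64(0.1176894137146097))
side [ 221  164   71  115 4145] [[250, 164], [291, 200], [271, 278], [221, 249], [228, 166]]
wrist [  185     0   153   267 31237] [[185, 0], [337, 0], [310, 266], [197, 220]]
bed [ 0.5384  0.0905 -0.0535  0.6085  0.0581] 0.23694441669110194
scene [[244.0, 199.0], [334.0, 248.0], [204.0, 199.0], [303.0, 256.0]]
side [[292.0, 200.0], [271.0, 278.0], [248.0, 173.0], [219.0, 249.0]]
wrist [[193.0, 222.0], [184.0, -67.0], [313.0, 266.0], [353.0, -128.0]]
0.21819256154120584
0.01875185514989611
```

```bash
cat > m2.py <<'E'
from h import *
np.set_printoptions(precision=4,suppress=True)
fr=pickle.load(open('fr0.pkl','rb')); no=np.zeros((420,560),bool)
vs=[]
for n in ['side','wrist']:
    m=bluemask(fr[n]); s=fr[n]['seg']['tin'][0]['region'].astype(np.uint8)
    tin=cv2.dilate(s,np.ones((5,5)))>0
    m=(m&~tin).astype(np.uint8)
    if n=='side': m[:176,:243]=0
    m=cv2.morphologyEx(m,cv2.MORPH_OPEN,np.ones((3,3)))
    k,l,st,_=cv2.connectedComponentsWithStats(m); i=1+st[1:,4].argmax()
    h=cv2.convexHull(np.vstack(cv2.findContours((l==i).astype(np.uint8),0,2)[0])); t=np.zeros((420,560),np.uint8); cv2.fillConvexPoly(t,h,1)
    print(n,cv2.approxPolyDP(h,3,True)[:,0].tolist()); vs.append((fr[n],t.astype(float),no))
for z in (None,.06):
    if z: p,c=fit(vs,lambda q:bedpts([*q,.06]),[.54,.09,-.05,.6],[.02,.02,.05,.05]); p=[*p,.06]
    else: p,c=fit(vs,bedpts,[.54,.08,0,.55,.06],[.02,.02,.05,.1,.005])
    print('bed',np.array(p),c,[float(np.abs(hullmask(f,bedpts(p))-t).sum()/t.sum()) for f,t,_ in vs])
    for n in fr: print(n,proj(fr[n],bedpts(p)).round(0).tolist())
# stop: yellow pixels
for n in ['scene','side']:
    f=fr[n]; h=cv2.cvtColor(f['pixels'],cv2.COLOR_RGB2HSV); m=(abs(h[...,0].astype(int)-25)<6)&(h[...,1]>170)&(h[...,2]>120)
    m[:220]=0; m[:,:250]=0;m[:,345:]=0;m[285:]=0; ys,xs=np.nonzero(m); print(n,'yellow',xs.min(),ys.min(),xs.max(),ys.max())
    for b in (65,80,95,108):
        P=bedR(p).apply(box([.0,.038],[b/1000,b/1000+.022],[0,.032]))+[p[0],p[1],p[4]]; q=proj(f,P); print(b,q.min(0).round(),q.max(0).round(), 'face',q[[0,1,4,5]].round().tolist())
def base(f,uv,z=0):
    T=f['camera_from_world']; n=cv2.undistortPoints(np.array([[uv]],float),f['mtx'],f['dist_coeffs'])[0,0]
    d=T[:3,:3].T@[*n,1]; c=-T[:3,:3].T@T[:3,3]; return c+d*(z-c[2])/d[2]
print('bottle',base(fr['scene'],(117,212)),'tin',base(fr['scene'],(152,238)),base(fr['side'],(240,178)))
E
python3 m2.py
```

```text
side [[251, 174], [290, 200], [271, 277], [221, 249], [242, 187]]
wrist [[185, 0], [337, 0], [321, 188], [310, 266], [197, 220]]
bed [ 0.539   0.0913 -0.0485  0.6237  0.0595] 0.05209076300152114 [0.03652885682574917, 0.015561906175771972]
scene [[244.0, 199.0], [335.0, 247.0], [204.0, 198.0], [304.0, 255.0]]
side [[292.0, 200.0], [271.0, 278.0], [248.0, 172.0], [219.0, 249.0]]
wrist [[194.0, 221.0], [183.0, -69.0], [314.0, 267.0], [352.0, -136.0]]
bed [ 0.5391  0.0917 -0.0469  0.627   0.06  ] 0.05108692159806602 [0.03591842397336293, 0.015168497624703087]
scene [[244.0, 199.0], [335.0, 247.0], [204.0, 198.0], [305.0, 255.0]]
side [[291.0, 200.0], [271.0, 278.0], [247.0, 172.0], [219.0, 249.0]]
wrist [[194.0, 221.0], [183.0, -70.0], [314.0, 267.0], [352.0, -138.0]]
scene yellow 315 227 333 243
65 [302. 221.] [324. 240.] face [[310.0, 234.0], [315.0, 221.0], [302.0, 235.0], [308.0, 222.0]]
80 [308. 224.] [329. 243.] face [[315.0, 237.0], [321.0, 224.0], [308.0, 238.0], [314.0, 225.0]]
95 [314. 227.] [335. 246.] face [[321.0, 240.0], [327.0, 227.0], [314.0, 241.0], [320.0, 228.0]]
108 [319. 229.] [341. 249.] face [[326.0, 243.0], [332.0, 229.0], [319.0, 244.0], [325.0, 230.0]]
side yellow 261 254 281 270
65 [262. 245.] [284. 264.] face [[276.0, 257.0], [284.0, 252.0], [264.0, 249.0], [271.0, 245.0]]
80 [261. 250.] [282. 268.] face [[275.0, 261.0], [282.0, 257.0], [263.0, 254.0], [270.0, 250.0]]
95 [259. 254.] [281. 273.] face [[274.0, 266.0], [281.0, 262.0], [262.0, 259.0], [269.0, 254.0]]
108 [258. 259.] [280. 278.] face [[273.0, 270.0], [280.0, 266.0], [260.0, 263.0], [267.0, 259.0]]
bottle [ 0.7104 -0.3237  0.    ] tin [ 0.7219 -0.1785  0.    ] [ 0.7129 -0.1571  0.    ]
```

>>> apply_moves(series=[{"dx": -40,"dy": -7,"turn": -0.09},{"dx": -80,"dy": -14,"turn": -0.18},{"dx": -120,"dy": -21,"turn": -0.27},{"dx": -160,"dy": -28,"turn": -0.36},{"dx": -200,"dy": -34,"turn": -0.445}])

```text
invalid input at $.series[0]: expected keys jaw, dx, dy, dz, turn
```

```bash
cat >> h.py <<'E'
def rel(target_xyz,yaw=None):
    """tool-axis move (mm) and turn to a world TCP target; yaw = world yaw of tool y"""
    s=state(); w,x,y,z=s['tool_rot']; M=R.from_quat([x,y,z,w]).as_matrix()
    d=M.T@(np.array(target_xyz)-s['tool_pos'])*1000; cur=np.arctan2(M[1,1],M[0,1])
    return d.round(1), None if yaw is None else round(float(cur-yaw),4), s['time'], round(float(cur),4)
E
python3 -c "
from h import *
print(rel([.591,-.405,.25],.445))"
```

```text
(array([-4.05e+02, -3.40e+01,  3.00e-01]), -0.445, 1.35, 0.0)
```

All keys are needed in every row.

>>> apply_moves(series=[{"dx": -40,"dy": -7,"dz": 0,"jaw": 0,"turn": -0.09},{"dx": -80,"dy": -14,"dz": 0,"jaw": 0,"turn": -0.18},{"dx": -120,"dy": -21,"dz": 0,"jaw": 0,"turn": -0.27},{"dx": -160,"dy": -28,"dz": 0,"jaw": 0,"turn": -0.36},{"dx": -200,"dy": -34,"dz": 0,"jaw": 0,"turn": -0.445}])

```text
time: 1.77
tool_pos: [0.5904, -0.2016, 0.2505]
tool_rot: [0.0, 0.532, 0.847, 0.0]
contact_force: [1.0, -0.1, 0.4]
gripper_width: 0.994
grasp_force: 0.0
```

```bash
python3 -c "
from h import *
print(rel([.591,-.405,.25],.445))"
```

```text
(array([-183.4,  -87.9,    0.5]), 0.0048, 1.7667, 0.4498)
```

>>> apply_moves(series=[{"dx": -37,"dy": -18,"dz": 0,"jaw": 0,"turn": 0},{"dx": -74,"dy": -36,"dz": 0,"jaw": 0,"turn": 0},{"dx": -111,"dy": -54,"dz": 0,"jaw": 0,"turn": 0},{"dx": -148,"dy": -71,"dz": 0,"jaw": 0,"turn": 0},{"dx": -183,"dy": -88,"dz": 0,"jaw": 0,"turn": 0}])

```text
time: 2.18
tool_pos: [0.5899, -0.4053, 0.2503]
tool_rot: [0.0, 0.534, 0.846, -0.0]
contact_force: [1.4, -0.4, -0.4]
gripper_width: 1.002
grasp_force: 0.0
```

>>> apply_moves(series=[{"dx": 0,"dy": 0,"dz": 0,"jaw": 0,"turn": 0},{"dx": 0,"dy": 0,"dz": 0,"jaw": 0,"turn": 0}])

```text
time: 2.35
tool_pos: [0.5896, -0.405, 0.2495]
tool_rot: [-0.0, 0.535, 0.845, 0.0]
contact_force: [0.3, 1.1, -0.4]
gripper_width: 1.0
grasp_force: 0.0
```

```bash
cat > m3.py <<'E'
from h import *
np.set_printoptions(precision=4,suppress=True)
no=np.zeros((420,560),bool); vs=[]
fr={}
for n in ['wrist','side','scene']:
    f=grab_frame(n); r=spotter.outline_of(f,'bar'); print(n,[(round(x['conf'],2),x['extent'],int(x['region'].sum())) for x in r]); f['seg']=r; fr[n]=f
    if r and r[0]['conf']>.6: vs.append((f,r[0]['region'].astype(float),no))
save('wrist1',fr['wrist']); pickle.dump(fr,open('fr1.pkl','wb'))
p,c=fit(vs,barpts,[.548,-.315,.445,0.],[.01,.01,.1,.005]); print(p,c)
for f,m,_ in vs: print(np.abs(hullmask(f,barpts(p))-m).sum()/m.sum())
print('wrist only',fit(vs[:1],lambda q:barpts([*q,0]),[.548,-.315,.445],[.01,.01,.1]))
print(state()['tool_pos'])
E
python3 m3.py
```

```text
wrist [(0.65, [258.5, 0.0, 302.6, 169.7], 6550)]
side [(0.84, [284.6, 126.4, 315.9, 166.4], 677)]
scene [(0.97, [134.9, 163.3, 192.5, 186.7], 1072)]
[ 0.5483 -0.315   0.4453  0.0015] 0.1504929659759318
0.023024809160305342
0.06286927621861152
0.06459888059701492
wrist only (array([ 0.5483, -0.3149,  0.4461]), np.float64(0.02068702290076336))
[ 0.5908 -0.4016  0.2507]
```

View pics/wrist1.png

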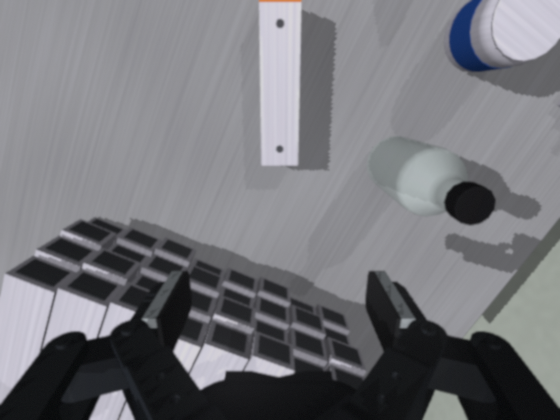

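The bar lies upright in the picture, columns 260–300 and rows 0–165, with its orange end at the top. The bottle at (440,185) is well clear. I'll go above the bar, then down.

```bash
python3 -c "
from h import *
print(rel([.5483,-.315,.03],.4455))"
```

```text
(array([ 96.5,  -0.9, 220.6]), 0.0013, 2.65, 0.4468)
```

>>> apply_moves(series=[{"dx": 32,"dy": 0,"dz": 20,"jaw": 0,"turn": 0},{"dx": 64,"dy": 0,"dz": 40,"jaw": 0,"turn": 0},{"dx": 97,"dy": 0,"dz": 60,"jaw": 0,"turn": 0},{"dx": 97,"dy": 0,"dz": 95,"jaw": 0,"turn": 0},{"dx": 97,"dy": 0,"dz": 130,"jaw": 0,"turn": 0}])

```text
time: 3.07
tool_pos: [0.549, -0.3133, 0.1212]
tool_rot: [0.002, 0.532, 0.847, -0.0]
contact_force: [1.2, 0.1, -0.8]
gripper_width: 0.998
grasp_force: 0.0
```

>>> apply_moves(series=[{"dx": 0,"dy": 0,"dz": 10,"jaw": 0,"turn": 0},{"dx": 0,"dy": 0,"dz": 10,"jaw": 0,"turn": 0}])

```text
time: 3.23
tool_pos: [0.5465, -0.3131, 0.1064]
tool_rot: [-0.004, 0.533, 0.846, 0.0]
contact_force: [-0.5, 0.4, -0.5]
gripper_width: 0.998
grasp_force: 0.0
```

```bash
python3 -c "
from h import *
for i in range(4): grab_frame('wrist') if i else 0; print(rel([.5483,-.315,.03],.4455))"
```

```text
(array([-3. ,  1.1, 76.3]), 0.0007, 3.2333, 0.4462)
(array([-0.6,  0. , 79.5]), 0.0003, 3.2833, 0.4458)
(array([ 1.2, -0.7, 81.7]), -0.0, 3.3333, 0.4455)
(array([ 2.4, -1.1, 83. ]), -0.0003, 3.3833, 0.4452)
```

>>> apply_moves(series=[{"dx": 0,"dy": 0,"dz": 30,"jaw": 0,"turn": 0},{"dx": 0,"dy": 0,"dz": 55,"jaw": 0,"turn": 0},{"dx": 0,"dy": 0,"dz": 72,"jaw": 0,"turn": 0},{"dx": 0,"dy": 0,"dz": 80,"jaw": 0,"turn": 0},{"dx": 0,"dy": 0,"dz": 80,"jaw": 0.3,"turn": 0}])

```text
time: 3.8
tool_pos: [0.5487, -0.3158, 0.0303]
tool_rot: [-0.0, 0.534, 0.846, 0.0]
contact_force: [-0.5, 0.9, -0.2]
gripper_width: 0.887
grasp_force: 0.0
```

>>> apply_moves(series=[{"dx": 0,"dy": 0,"dz": 0,"jaw": 0.5,"turn": 0},{"dx": 0,"dy": 0,"dz": 0,"jaw": 0.8,"turn": 0},{"dx": 0,"dy": 0,"dz": 0,"jaw": 0.8,"turn": 0},{"dx": 0,"dy": 0,"dz": 0,"jaw": 0.8,"turn": 0},{"dx": 0,"dy": 0,"dz": 0,"jaw": 0.8,"turn": 0}])

```text
time: 4.22
tool_pos: [0.5502, -0.3167, 0.033]
tool_rot: [0.002, 0.534, 0.846, -0.0]
contact_force: [-0.2, -0.4, 5.0]
gripper_width: 0.455
grasp_force: 64.0
```

>>> apply_moves(series=[{"dx": 0,"dy": 0,"dz": 0,"jaw": 0.8,"turn": 0},{"dx": 0,"dy": 0,"dz": 0,"jaw": 0.8,"turn": 0}])

```text
time: 4.38
tool_pos: [0.5502, -0.3167, 0.0331]
tool_rot: [0.002, 0.534, 0.846, -0.0]
contact_force: [0.2, -0.3, 6.8]
gripper_width: 0.456
grasp_force: 64.0
```

>>> apply_moves(series=[{"dx": 0,"dy": 0,"dz": -20,"jaw": 0.8,"turn": 0},{"dx": 0,"dy": 0,"dz": -55,"jaw": 0.8,"turn": 0},{"dx": 0,"dy": 0,"dz": -95,"jaw": 0.8,"turn": 0},{"dx": 0,"dy": 0,"dz": -135,"jaw": 0.8,"turn": 0},{"dx": 0,"dy": 0,"dz": -175,"jaw": 0.8,"turn": 0}])

```text
time: 4.8
tool_pos: [0.5478, -0.3149, 0.2063]
tool_rot: [-0.001, 0.534, 0.846, 0.0]
contact_force: [1.5, -0.6, -2.7]
gripper_width: 0.451
grasp_force: 63.1
```

```bash
python3 -c "
from h import *
print(rel([.56,-.12,.28],-.047))"
```

```text
(array([170.8,  94.8, -73.5]), 0.4921, 4.8, 0.4451)
```

>>> apply_moves(series=[{"dx": 30,"dy": 17,"dz": -14,"jaw": 0.8,"turn": 0.09},{"dx": 66,"dy": 37,"dz": -28,"jaw": 0.8,"turn": 0.19},{"dx": 101,"dy": 56,"dz": -42,"jaw": 0.8,"turn": 0.29},{"dx": 136,"dy": 76,"dz": -56,"jaw": 0.8,"turn": 0.39},{"dx": 171,"dy": 95,"dz": -74,"jaw": 0.8,"turn": 0.492}])

```text
time: 5.22
tool_pos: [0.5594, -0.1231, 0.2765]
tool_rot: [-0.001, 0.725, 0.688, -0.0]
contact_force: [0.2, 1.5, -2.4]
gripper_width: 0.454
grasp_force: 63.1
```

>>> apply_moves(series=[{"dx": 0,"dy": 0,"dz": 0,"jaw": 0.8,"turn": 0},{"dx": 0,"dy": 0,"dz": 0,"jaw": 0.8,"turn": 0}])

```text
time: 5.38
tool_pos: [0.5608, -0.1235, 0.2785]
tool_rot: [0.001, 0.722, 0.692, 0.0]
contact_force: [0.3, -0.5, -2.1]
gripper_width: 0.451
grasp_force: 63.2
```

```bash
cat > m4.py <<'E'
from h import *
np.set_printoptions(precision=4,suppress=True)
fr={n:grab_frame(n) for n in ['wrist','side','scene']}
pickle.dump(fr,open('fr2.pkl','wb')); save('wrist2',fr['wrist']); s=state(); print(s['tool_pos'],s['contact_force'],s['time'])
E
python3 m4.py
```

```text
[ 0.5598 -0.1259  0.2758] [ 0.2025 -0.1213 -2.4254] 5.5333
```

View pics/wrist2.png

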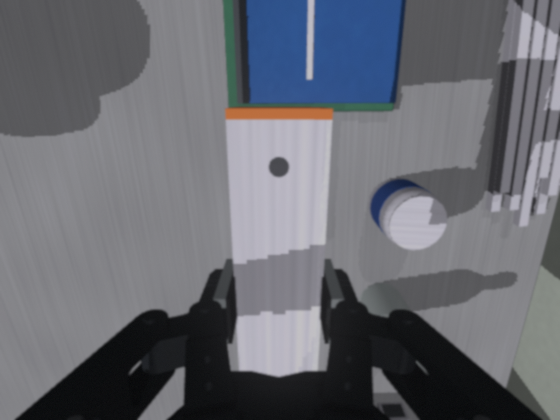

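The bar is held square and level: its orange end is at row 113, columns 227–333. The bed's -y edge is at row 103, columns 247–403, and I'll move closer so the stop shows.

>>> apply_moves(series=[{"dx": 30,"dy": 0,"dz": 0,"jaw": 0.8,"turn": 0},{"dx": 65,"dy": 0,"dz": 0,"jaw": 0.8,"turn": 0},{"dx": 100,"dy": 0,"dz": 0,"jaw": 0.8,"turn": 0},{"dx": 120,"dy": 0,"dz": 0,"jaw": 0.8,"turn": 0},{"dx": 120,"dy": 0,"dz": 0,"jaw": 0.8,"turn": 0}])

```text
time: 5.95
tool_pos: [0.5657, -0.0033, 0.2756]
tool_rot: [-0.002, 0.723, 0.691, -0.0]
contact_force: [-0.3, 0.0, -2.4]
gripper_width: 0.451
grasp_force: 63.1
```

```bash
cat > m5.py <<'E'
from h import *
np.set_printoptions(precision=4,suppress=True)
f=grab_frame('wrist'); save('wrist3',f); pickle.dump(f,open('fr3.pkl','wb')); print(rel([.56,0,.28],-.047))
s=state(); fr0=pickle.load(open('fr0.pkl','rb')); fr2=pickle.load(open('fr2.pkl','rb'))
def big(m):
    m=cv2.morphologyEx(m.astype(np.uint8),cv2.MORPH_OPEN,np.ones((3,3))); k,l,st,_=cv2.connectedComponentsWithStats(m); i=1+st[1:,4].argmax()
    h=cv2.convexHull(np.vstack(cv2.findContours((l==i).astype(np.uint8),0,2)[0])); t=np.zeros((420,560),np.uint8); cv2.fillConvexPoly(t,h,1); return t.astype(float),h
no=np.zeros((420,560),bool); vs=[]
m=bluemask(fr0['side']); m[:176,:243]=0; m[:172]=0; vs.append((fr0['side'],big(m)[0],no))
m=bluemask(fr0['wrist']); m[:,338:]=0; m[272:]=0; vs.append((fr0['wrist'],big(m)[0],no))
ig=no.copy(); ig[104:]=1
m=bluemask(fr2['wrist']); m[104:]=0; vs.append((fr2['wrist'],big(m)[0],ig))
p,c=fit(vs,bedpts,[.539,.0915,-.047,.62,.06],[.01,.01,.03,.05,.004]); print('bed',p,c,[float(np.abs(hullmask(a,bedpts(p))-b)[~i].sum()/b.sum()) for a,b,i in vs])
print('bed in new wrist',proj(f,bedpts(p)).round(0).tolist())
h=cv2.cvtColor(f['pixels'],cv2.COLOR_RGB2HSV); m=(abs(h[...,0].astype(int)-25)<6)&(h[...,1]>170)&(h[...,2]>100); ys,xs=np.nonzero(m); print('yellow',len(xs),xs.min(),ys.min(),xs.max(),ys.max())
for b in (80,90,100):
    P=bedR(p).apply(box([.0,.038],[b/1000],[0,.032]))+[p[0],p[1],p[4]]; print(b,proj(f,P).round().tolist())
# bar in hand: orange corners predicted with bar bottom at TCP-.030
t=np.array(s['tool_pos']); 
P=R.from_euler('z',-.047).apply(box([-.02,.02],[.08],[0,.036]))+t-[0,0,.031]; print('orange pred',proj(f,P).round(1).tolist())
m=((h[...,0]<14)&(h[...,1]>170)&(h[...,2]>120)); ys,xs=np.nonzero(m); print('orange',xs.min(),ys.min(),xs.max(),ys.max())
E
python3 m5.py
```

```text
(array([ 4.8, -6. , -4.3]), 0.0013, 6.0, -0.0457)
bed [ 0.5389  0.093  -0.0438  0.6265  0.0616] 0.08905564203004002 [0.06281996587030717, 0.01606294536817102, 0.010172730791561835]
bed in new wrist [[252.0, 212.0], [245.0, -61.0], [380.0, 245.0], [421.0, -127.0]]Traceback (most recent call last):
  File "m5.py", line 15, in <module>
    h=cv2.cvtColor(f['pixels'],cv2.COLOR_RGB2HSV); m=(abs(h[...,0].astype(int)-25)<6)&(h[...,1]>170)&(h[...,2]>100); ys,xs=np.nonzero(m); print('yellow',len(xs),xs.min(),ys.min(),xs.max(),ys.max())
                                                                                                                                                                 ~~~~~~^^
    return umr_minimum(a, axis, None, out, keepdims, initial, where)
ValueError: zero-size array to reduction operation minimum which has no identity
```

View pics/wrist3.png

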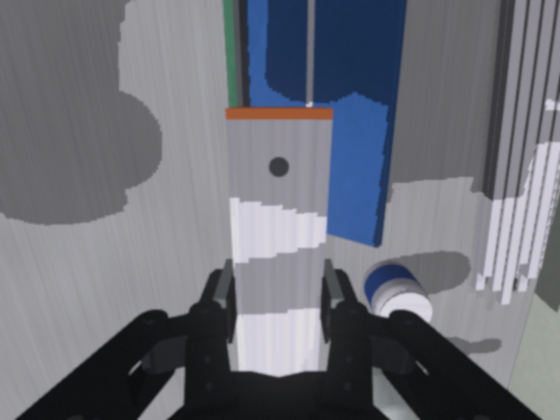

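```bash
cat > m6.py <<'E'
from h import *
np.set_printoptions(precision=4,suppress=True)
f=None; Q=[]
for i in range(5): f=grab_frame('wrist'); Q.append(state()['tool_pos'])
t=np.mean(Q,0); print(t,np.std(Q,0)); w=[.0,.0]
h=cv2.cvtColor(f['pixels'],cv2.COLOR_RGB2HSV)
m=((h[...,0]<14)&(h[...,1]>170)&(h[...,2]>100)); ys,xs=np.nonzero(m); print('orange',xs.min(),ys.min(),xs.max(),ys.max(),[int(ys[xs==c].min()) for c in (235,280,325)])
for off in (.028,.031,.034):
    P=R.from_euler('z',-.046).apply(box([-.02,.02],[.08],[0,.036]))+t-[0,0,off]; print(off,proj(f,P).round(1).tolist())
o=np.array([.539,.093]); M=R.from_euler('z',-.045).as_matrix()[:2,:2]
g=o+M@[.0156,-.022]; print('goal',g,rel([*g,.135],-.045), 'mean-state diff',t-state()['tool_pos'])
E
python3 m6.py
```

```text
[ 0.5659 -0.0067  0.2762] [0.0001 0.0003 0.0003]Traceback (most recent call last):
  File "m6.py", line 7, in <module>
    m=((h[...,0]<14)&(h[...,1]>170)&(h[...,2]>100)); ys,xs=np.nonzero(m); print('orange',xs.min(),ys.min(),xs.max(),ys.max(),[int(ys[xs==c].min()) for c in (235,280,325)])
                                                                                                                                  ~~~~~~~~~~~~~^^
    return umr_minimum(a, axis, None, out, keepdims, initial, where)
ValueError: zero-size array to reduction operation minimum which has no identity
```

```bash
cat > m6.py <<'E'
from h import *
np.set_printoptions(precision=4,suppress=True)
def tcpcam(f): # TCP implied by wrist camera pose (offset taken at start)
    f0=pickle.load(open('fr0.pkl','rb'))['wrist']['camera_from_world']; T0=np.eye(4); T0[:3,:3]=[[0,1,0],[1,0,0],[0,0,-1]]; T0[:3,3]=[.625,0,.25]
    return np.linalg.inv(f['camera_from_world'])@f0@T0
if __name__=='__main__':
    for n in ('fr1.pkl','fr2.pkl'): print(n,tcpcam(pickle.load(open(n,'rb'))['wrist'])[:3,3])
    print('fr3',tcpcam(pickle.load(open('fr3.pkl','rb')))[:3,3])
    f=grab_frame('wrist'); T=tcpcam(f); print('now',T,state()['tool_pos'])
    h=cv2.cvtColor(f['pixels'],cv2.COLOR_RGB2HSV); print('hsv orange',h[113,250],h[113,300])
    m=((h[...,0]<14)&(h[...,1]>140)&(h[...,2]>60)); m[:95]=0;m[130:]=0; ys,xs=np.nonzero(m); print('orange',xs.min(),ys.min(),xs.max(),ys.max())
    yaw=np.arctan2(T[1,1],T[0,1])
    for off in (.028,.031,.034):
        P=R.from_euler('z',yaw).apply(box([-.02,.02],[.08],[0,.036]))+T[:3,3]-[0,0,off]; print(off,proj(f,P).round(1).tolist())
    o=np.array([.539,.093]); M=R.from_euler('z',-.045).as_matrix()[:2,:2]
    g=o+M@[.0156,-.022]; print('goal',g,T[:3,:3].T@(np.array([*g,.135])-T[:3,3])*1000,yaw)
E
python3 m6.py
```

```text
fr1.pkl [ 0.5897 -0.4049  0.2492]
fr2.pkl [ 0.5608 -0.1236  0.2782]
fr3 [ 0.5657 -0.0033  0.2753]
now [[ 0.0491  0.9988 -0.0008  0.566 ]
 [ 0.9988 -0.0491 -0.0002 -0.0068]
 [-0.0002 -0.0008 -1.      0.2763]
 [ 0.      0.      0.      1.    ]] [ 0.566  -0.0067  0.2768]
hsv orange [ 10 167 157] [ 10 169 155]
orange 227 107 331 118
0.028 [[236.0, 112.5], [223.1, 115.7], [321.3, 112.6], [334.4, 115.8]]
0.031 [[236.8, 112.3], [224.4, 115.3], [320.4, 112.4], [333.0, 115.4]]
0.034 [[237.6, 112.1], [225.7, 115.0], [319.6, 112.2], [331.7, 115.1]]
goal [0.5536 0.0703] [ 76.4852 -16.104  141.3194] -0.049106079132267874
```

The bed spans columns 247–405 and the bar end sits at rows 107–118; the fitted bed corner (380,245) matches the picture. The stop is out of frame. I'll move over the bed and descend.

>>> apply_moves(series=[{"dx": 30,"dy": -6,"dz": 0,"jaw": 0.8,"turn": 0},{"dx": 60,"dy": -13,"dz": 20,"jaw": 0.8,"turn": 0},{"dx": 73,"dy": -16,"dz": 55,"jaw": 0.8,"turn": 0},{"dx": 73,"dy": -16,"dz": 90,"jaw": 0.8,"turn": 0},{"dx": 73,"dy": -16,"dz": 120,"jaw": 0.8,"turn": 0}])

```text
time: 6.72
tool_pos: [0.553, 0.0686, 0.1554]
tool_rot: [-0.0, 0.723, 0.691, -0.0]
contact_force: [-0.0, -0.2, -2.3]
gripper_width: 0.452
grasp_force: 63.2
```

>>> apply_moves(series=[{"dx": 0,"dy": 0,"dz": 8,"jaw": 0.8,"turn": 0},{"dx": 0,"dy": 0,"dz": 12,"jaw": 0.8,"turn": 0},{"dx": 0,"dy": 0,"dz": 12,"jaw": 0.8,"turn": 0},{"dx": 0,"dy": 0,"dz": 12,"jaw": 0.8,"turn": 0}])

```text
time: 7.05
tool_pos: [0.5552, 0.0678, 0.1476]
tool_rot: [0.001, 0.724, 0.69, 0.001]
contact_force: [0.3, 0.9, -2.2]
gripper_width: 0.457
grasp_force: 62.9
```

```bash
cat > m7.py <<'E'
from h import *
import sys
np.set_printoptions(precision=4,suppress=True)
fs=grab_frame('side'); fc=grab_frame('scene')
o=np.array([.539,.093,.061]); M=R.from_euler('z',-.045).as_matrix()
s=state(); print('TCP in foot-aligned bed origin frame mm',(M.T@(s['tool_pos']-o)*1000).round(1),'F',s['contact_force'],s['time'], s['gripper_width']*85)
a=cv2.resize(fs['pixels'][150:300,190:340],(400,400),interpolation=3); b=cv2.resize(fc['pixels'][150:270,180:360],(400,400),interpolation=3)
if len(sys.argv)>1: cv2.imwrite(f'pics/{sys.argv[1]}.png',np.hstack([a,b])[:,:,::-1])
E
python3 m7.py
```

```text
TCP in foot-aligned bed origin frame mm [ 17.5 -24.2  87. ] F [-1.0611 -0.3859 -2.9431] 7.15 38.64414535846743
```

>>> apply_moves(series=[{"dx": 0,"dy": -1,"dz": 7,"jaw": 0.8,"turn": 0},{"dx": 0,"dy": -2,"dz": 13,"jaw": 0.8,"turn": 0},{"dx": 0,"dy": -2,"dz": 18,"jaw": 0.8,"turn": 0},{"dx": 0,"dy": -2,"dz": 20,"jaw": 0.8,"turn": 0},{"dx": 0,"dy": -2,"dz": 20,"jaw": 0.8,"turn": 0}])

```text
time: 7.57
tool_pos: [0.5507, 0.0685, 0.1238]
tool_rot: [-0.001, 0.724, 0.69, -0.001]
contact_force: [0.1, -0.7, -2.4]
gripper_width: 0.454
grasp_force: 63.1
```

```bash
python3 m7.py
```

```text
TCP in foot-aligned bed origin frame mm [ 13.5 -23.9  63.9] F [ 0.6191  0.025  -2.7243] 7.6667 38.39220782739185
```

>>> apply_moves(series=[{"dx": 0,"dy": 0,"dz": 1.5,"jaw": 0.8,"turn": 0},{"dx": 0,"dy": 0,"dz": 2,"jaw": 0.8,"turn": 0},{"dx": 0,"dy": 0,"dz": 2,"jaw": 0.8,"turn": 0}])

```text
time: 7.92
tool_pos: [0.5516, 0.0685, 0.1231]
tool_rot: [-0.0, 0.724, 0.69, 0.0]
contact_force: [-0.0, -0.9, -2.7]
gripper_width: 0.457
grasp_force: 63.1
```

>>> apply_moves(series=[{"dx": 0,"dy": 0,"dz": 1,"jaw": 0.8,"turn": 0},{"dx": 0,"dy": 0,"dz": 1,"jaw": 0.8,"turn": 0}])

```text
time: 8.08
tool_pos: [0.5515, 0.0684, 0.122]
tool_rot: [-0.0, 0.724, 0.69, -0.0]
contact_force: [0.1, 0.6, -2.5]
gripper_width: 0.456
grasp_force: 63.1
```

>>> apply_moves(series=[{"dx": 0,"dy": 0,"dz": 1,"jaw": 0.8,"turn": 0},{"dx": 0,"dy": 0,"dz": 1,"jaw": 0.8,"turn": 0}])

```text
time: 8.25
tool_pos: [0.5514, 0.0684, 0.1209]
tool_rot: [-0.0, 0.724, 0.69, -0.0]
contact_force: [-0.1, 0.2, -1.7]
gripper_width: 0.452
grasp_force: 63.1
```

>>> apply_moves(series=[{"dx": 0,"dy": 0,"dz": 1,"jaw": 0.8,"turn": 0},{"dx": 0,"dy": 0,"dz": 1,"jaw": 0.8,"turn": 0}])

```text
time: 8.42
tool_pos: [0.5516, 0.0685, 0.1204]
tool_rot: [-0.0, 0.724, 0.69, 0.0]
contact_force: [-1.5, 0.2, -0.0]
gripper_width: 0.453
grasp_force: 63.5
```

>>> apply_moves(series=[{"dx": 0,"dy": 0,"dz": 1,"jaw": 0.8,"turn": 0},{"dx": 0,"dy": 0,"dz": 1,"jaw": 0.8,"turn": 0}])

```text
time: 8.58
tool_pos: [0.5517, 0.0684, 0.1202]
tool_rot: [0.0, 0.723, 0.69, -0.0]
contact_force: [-3.2, -1.1, 3.8]
gripper_width: 0.456
grasp_force: 63.9
```

```bash
python3 m7.py a1
```

```text
TCP in foot-aligned bed origin frame mm [ 13.8 -24.   59.1] F [-3.933  -1.3502  4.9967] 8.6833 38.66506600290816
```

View pics/a1.png

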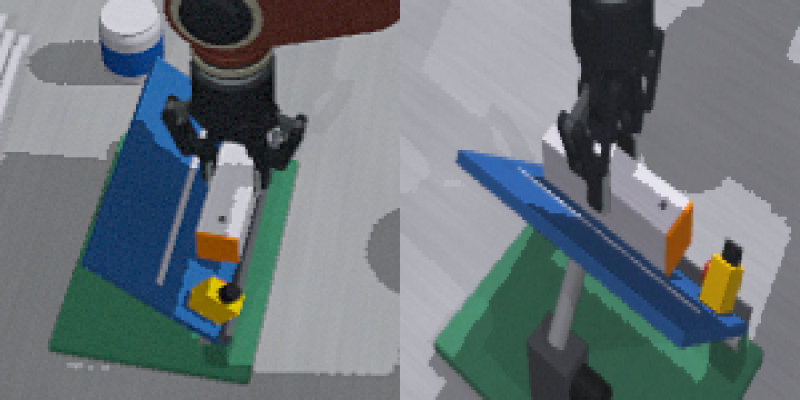

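The crops show the bar level with its uphill edge on the bed. The low ledge is just below it, and there is a gap between its orange end and the yellow stop at (215,300) left and (722,280) right. Next I'll loosen the jaws bit by bit so the bar tips onto the bed under control.

>>> apply_moves(series=[{"dx": 0,"dy": 0,"dz": -0.7,"jaw": 0.56,"turn": 0},{"dx": 0,"dy": 0,"dz": -0.7,"jaw": 0.55,"turn": 0},{"dx": 0,"dy": 0,"dz": -0.7,"jaw": 0.54,"turn": 0},{"dx": 0,"dy": 0,"dz": -0.7,"jaw": 0.53,"turn": 0},{"dx": 0,"dy": 0,"dz": -0.7,"jaw": 0.53,"turn": 0}])

```text
time: 9.1
tool_pos: [0.5514, 0.0684, 0.1194]
tool_rot: [-0.0, 0.724, 0.69, -0.0]
contact_force: [-2.0, -1.8, 1.3]
gripper_width: 0.473
grasp_force: 1.6
```

>>> apply_moves(series=[{"dx": 0,"dy": 0,"dz": 0,"jaw": 0.525,"turn": 0},{"dx": 0,"dy": 0,"dz": 0,"jaw": 0.52,"turn": 0},{"dx": 0,"dy": 0,"dz": 0,"jaw": 0.52,"turn": 0}])

```text
time: 9.35
tool_pos: [0.5515, 0.0685, 0.1195]
tool_rot: [-0.0, 0.724, 0.69, -0.0]
contact_force: [-1.4, 0.1, -0.8]
gripper_width: 0.482
grasp_force: 0.4
```

```bash
python3 m7.py
```

```text
TCP in foot-aligned bed origin frame mm [ 13.6 -23.9  58.6] F [-0.8514  0.1514 -0.0046] 9.45 40.92741493821048
```

>>> apply_moves(series=[{"dx": 0,"dy": -0.3,"dz": 0.7,"jaw": 0.515,"turn": 0},{"dx": 0,"dy": -0.6,"dz": 1.4,"jaw": 0.51,"turn": 0},{"dx": 0,"dy": -1,"dz": 2,"jaw": 0.505,"turn": 0},{"dx": 0,"dy": -1,"dz": 2.5,"jaw": 0.505,"turn": 0},{"dx": 0,"dy": -1,"dz": 2.5,"jaw": 0.505,"turn": 0}])

```text
time: 9.87
tool_pos: [0.5501, 0.0686, 0.1171]
tool_rot: [-0.0, 0.724, 0.69, -0.0]
contact_force: [-1.8, 0.0, 0.3]
gripper_width: 0.496
grasp_force: 1.2
```

```bash
python3 m7.py a2
```

```text
TCP in foot-aligned bed origin frame mm [ 12.4 -23.9  56.3] F [-3.146   0.0547  0.5908] 9.9667 42.12685499324692
```

View pics/a2.png

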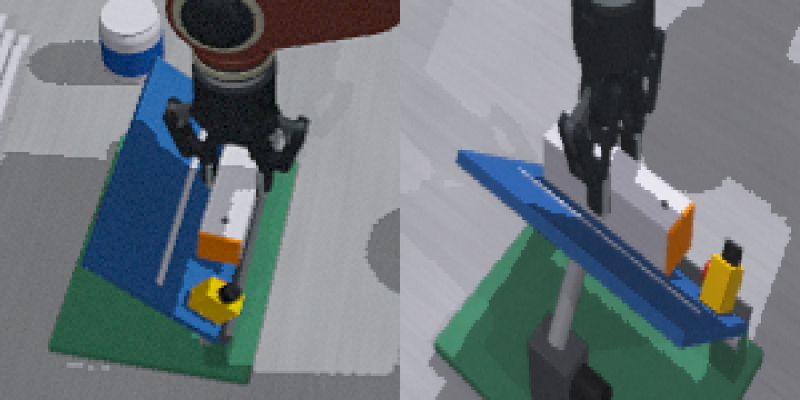

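The bar has begun to roll, its low side sinking between the jaws, so I'll keep opening.

>>> apply_moves(series=[{"dx": 0,"dy": -0.2,"dz": 0.2,"jaw": 0.5,"turn": 0},{"dx": 0,"dy": -0.4,"dz": 0.4,"jaw": 0.495,"turn": 0},{"dx": 0,"dy": -0.6,"dz": 0.6,"jaw": 0.49,"turn": 0},{"dx": 0,"dy": -0.8,"dz": 0.8,"jaw": 0.485,"turn": 0},{"dx": 0,"dy": -0.8,"dz": 0.8,"jaw": 0.485,"turn": 0}])

```text
time: 10.38
tool_pos: [0.5497, 0.0685, 0.1164]
tool_rot: [0.0, 0.724, 0.69, -0.0]
contact_force: [-1.8, 0.5, -1.2]
gripper_width: 0.518
grasp_force: 0.4
```

>>> apply_moves(series=[{"dx": 0,"dy": -0.2,"dz": 0.2,"jaw": 0.48,"turn": 0},{"dx": 0,"dy": -0.4,"dz": 0.4,"jaw": 0.475,"turn": 0},{"dx": 0,"dy": -0.6,"dz": 0.6,"jaw": 0.47,"turn": 0},{"dx": 0,"dy": -0.6,"dz": 0.6,"jaw": 0.47,"turn": 0}])

```text
time: 10.72
tool_pos: [0.5491, 0.0685, 0.1158]
tool_rot: [-0.0, 0.724, 0.69, -0.0]
contact_force: [-0.8, 0.6, 0.1]
gripper_width: 0.532
grasp_force: 0.4
```

```bash
python3 m7.py a3
```

```text
TCP in foot-aligned bed origin frame mm [ 11.2 -24.   54.9] F [-0.6667 -0.2208 -0.997 ] 10.8167 44.94575460002471
```

View pics/a3.png

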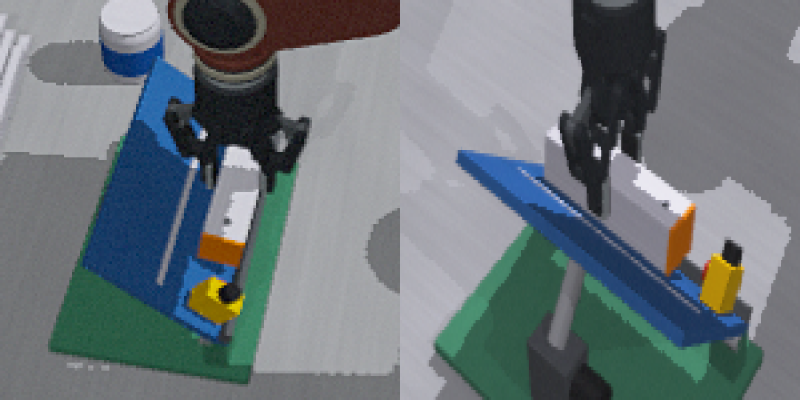

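The roll continues in both crops, and the orange end at (222,247) and (680,240) is visibly tilted. From here I'll track the roll numerically from the orange cap, keeping the last view for the end.

```bash
cat > m8.py <<'E'
from h import *
np.set_printoptions(precision=1,suppress=True)
BED=[.539,.093,.061]; TH=.6265; YAW=-.045
def cap(q): # bed-foot frame mm: x,z of uphill bottom edge, y end, roll
    u,z,y,ph=q; B=box([-.04,0],[-.004,0],[0,.036])
    return R.from_euler('z',YAW).apply(R.from_euler('y',-ph).apply(B)+[u/1000,y/1000,z/1000])+BED
def measure(q0=(35,25,55,.3)):
    vs=[]; no=np.zeros((420,560),bool)
    for n in ('side','scene'):
        f=grab_frame(n); h=cv2.cvtColor(f['pixels'],cv2.COLOR_RGB2HSV)
        m=(h[...,0]>=4)&(h[...,0]<=15)&(h[...,1]>150)&(h[...,2]>90)
        w=np.zeros_like(m); a,b=proj(f,cap(q0)).min(0).astype(int)-14,proj(f,cap(q0)).max(0).astype(int)+14; w[a[1]:b[1],a[0]:b[0]]=1; m&=w
        vs.append((f,m.astype(float),no))
    p,c=fit(vs,cap,list(q0),[4,4,4,.15]); th=TH
    lo=np.array([p[0]-40*np.cos(p[3]),p[1]-40*np.sin(p[3])]); Rb=np.array([[np.cos(th),np.sin(th)],[-np.sin(th),np.cos(th)]])
    print('roll deg',np.degrees(p[3]).round(1),'bed',np.degrees(th).round(1),'uphill edge (x,z bed)',Rb@p[:2],'low edge',Rb@lo,'end y',p[2].round(1),'cost',round(c,2))
measure()
s=state(); M=R.from_euler('z',YAW).as_matrix(); print('TCP',(M.T@(s['tool_pos']-BED)*1000),'F',s['contact_force'],s['time'],s['gripper_width']*85)
E
python3 m8.py
```

```text
roll deg 9.9 bed 35.9 uphill edge (x,z bed) [44.1  2.1] low edge [ 8.1 19.7] end y 58.2 cost 1.21
TCP [ 11.2 -24.   54.9] F [-0.9  0.  -1.6] 10.9167 45.075421980457
```

>>> apply_moves(series=[{"dx": 0,"dy": -0.2,"dz": 0.2,"jaw": 0.465,"turn": 0},{"dx": 0,"dy": -0.4,"dz": 0.3,"jaw": 0.46,"turn": 0},{"dx": 0,"dy": -0.6,"dz": 0.4,"jaw": 0.455,"turn": 0},{"dx": 0,"dy": -0.8,"dz": 0.5,"jaw": 0.45,"turn": 0},{"dx": 0,"dy": -0.8,"dz": 0.5,"jaw": 0.45,"turn": 0}])

```text
time: 11.33
tool_pos: [0.5483, 0.0686, 0.1153]
tool_rot: [-0.0, 0.724, 0.69, -0.0]
contact_force: [-1.3, 0.4, -1.0]
gripper_width: 0.55
grasp_force: 0.5
```

```bash
python3 m8.py
```

```text
roll deg 14.5 bed 35.9 uphill edge (x,z bed) [43.3  1.1] low edge [ 6.1 15.7] end y 57.5 cost 1.27
TCP [ 10.3 -24.   54.4] F [-1.1  0.4  0.3] 11.4333 46.914631159551234
```

Well controlled; I'll continue.

>>> apply_moves(series=[{"dx": 0,"dy": -0.2,"dz": 0.2,"jaw": 0.445,"turn": 0},{"dx": 0,"dy": -0.4,"dz": 0.3,"jaw": 0.44,"turn": 0},{"dx": 0,"dy": -0.6,"dz": 0.4,"jaw": 0.435,"turn": 0},{"dx": 0,"dy": -0.8,"dz": 0.5,"jaw": 0.43,"turn": 0},{"dx": 0,"dy": -0.8,"dz": 0.5,"jaw": 0.43,"turn": 0}])

```text
time: 11.85
tool_pos: [0.5474, 0.0686, 0.1148]
tool_rot: [-0.0, 0.724, 0.69, -0.0]
contact_force: [-1.1, -0.3, -0.9]
gripper_width: 0.573
grasp_force: 0.5
```

```bash
python3 m8.py
```

```text
roll deg 16.5 bed 35.9 uphill edge (x,z bed) [43.   0.9] low edge [ 5.2 14.1] end y 57.9 cost 1.23
TCP [  9.5 -24.   53.9] F [-1.9  0.3 -0.4] 11.95 48.46884579030501
```

>>> apply_moves(series=[{"dx": 0,"dy": -0.2,"dz": 0.2,"jaw": 0.425,"turn": 0},{"dx": 0,"dy": -0.4,"dz": 0.3,"jaw": 0.42,"turn": 0},{"dx": 0,"dy": -0.6,"dz": 0.4,"jaw": 0.415,"turn": 0},{"dx": 0,"dy": -0.8,"dz": 0.5,"jaw": 0.41,"turn": 0},{"dx": 0,"dy": -0.8,"dz": 0.5,"jaw": 0.41,"turn": 0}])

```text
time: 12.37
tool_pos: [0.5466, 0.0687, 0.1144]
tool_rot: [-0.0, 0.724, 0.69, -0.0]
contact_force: [-2.2, -0.1, -0.2]
gripper_width: 0.589
grasp_force: 0.6
```

```bash
python3 m8.py
```

```text
roll deg 19.2 bed 35.9 uphill edge (x,z bed) [42.2  0.8] low edge [ 3.9 12.3] end y 57.9 cost 1.31
TCP [  8.8 -24.   53.4] F [-1.1 -0.4 -1.1] 12.4667 50.664115965575014
```

>>> apply_moves(series=[{"dx": 0,"dy": -0.2,"dz": 0.2,"jaw": 0.405,"turn": 0},{"dx": 0,"dy": -0.4,"dz": 0.4,"jaw": 0.4,"turn": 0},{"dx": 0,"dy": -0.6,"dz": 0.6,"jaw": 0.395,"turn": 0},{"dx": 0,"dy": -0.6,"dz": 0.8,"jaw": 0.39,"turn": 0},{"dx": 0,"dy": -0.6,"dz": 0.8,"jaw": 0.39,"turn": 0}])

```text
time: 12.88
tool_pos: [0.546, 0.0687, 0.1135]
tool_rot: [-0.0, 0.724, 0.69, -0.0]
contact_force: [-1.9, -0.3, -1.8]
gripper_width: 0.607
grasp_force: 0.7
```

```bash
python3 m8.py
```

```text
roll deg 24.0 bed 35.9 uphill edge (x,z bed) [42.9  1.5] low edge [3.8 9.7] end y 58.3 cost 1.44
TCP [  8.1 -23.9  52.6] F [-1.4 -0.5 -0.2] 12.9833 51.609299444507585
```

>>> apply_moves(series=[{"dx": 0,"dy": -0.2,"dz": 0.2,"jaw": 0.385,"turn": 0},{"dx": 0,"dy": -0.4,"dz": 0.4,"jaw": 0.38,"turn": 0},{"dx": 0,"dy": -0.6,"dz": 0.6,"jaw": 0.375,"turn": 0},{"dx": 0,"dy": -0.6,"dz": 0.8,"jaw": 0.37,"turn": 0},{"dx": 0,"dy": -0.6,"dz": 0.8,"jaw": 0.37,"turn": 0}])

```text
time: 13.4
tool_pos: [0.546, 0.0687, 0.1132]
tool_rot: [0.0, 0.724, 0.69, 0.0]
contact_force: [0.2, -0.5, 0.0]
gripper_width: 0.632
grasp_force: 0.0
```

```bash
python3 m8.py
```

```text
roll deg 30.2 bed 35.9 uphill edge (x,z bed) [36.9 -1.8] low edge [-2.9  2.2] end y 58.9 cost 1.12
TCP [  8.  -23.9  52.2] F [ 0.2 -0.9  0.8] 13.5 53.54361470023333
```

>>> apply_moves(series=[{"dx": 0,"dy": 0,"dz": -3,"jaw": 0.36,"turn": 0},{"dx": 0,"dy": 0,"dz": -8,"jaw": 0.34,"turn": 0},{"dx": 0,"dy": 0,"dz": -18,"jaw": 0.3,"turn": 0},{"dx": 0,"dy": 0,"dz": -35,"jaw": 0.3,"turn": 0},{"dx": 0,"dy": 0,"dz": -60,"jaw": 0.3,"turn": 0}])

```text
time: 13.92
tool_pos: [0.5442, 0.0687, 0.1721]
tool_rot: [-0.001, 0.724, 0.69, -0.001]
contact_force: [-0.1, 0.3, -1.2]
gripper_width: 0.697
grasp_force: 0.0
```

```bash
sed -i 's/^measure()/for q in ((32,23,59,.6),(34,24,59,.5)): measure(q)/' m8.py; python3 m8.py
cat > m9.py <<'E'
from m8 import *
# fit seated bar outline: x,z of origin in bed frame, y, roll
import sys
def seat(q):
    x,z,y,ph=q; B=R.from_euler('y',-(ph-0)).apply(box([-.02,.02],[-.08,.08],[0,.036]))
    o=R.from_euler('y',-TH).apply([x/1000,y/1000,z/1000]); return R.from_euler('z',YAW).apply(B+o)+BED
no=np.zeros((420,560),bool); vs=[]
for n in ('side','scene'):
    f=grab_frame(n); r=spotter.outline_of(f,'bar'); print(n,[(round(x['conf'],2),[int(v) for v in x['extent']]) for x in r[:2]]); vs.append((f,r[0]['region'].astype(float),no))
for ph in (.5,.62): print(fit(vs,seat,[20,0,-22,ph],[4,4,4,.1]))
E
python3 m9.py
```

```text
roll deg 40.6 bed 35.9 uphill edge (x,z bed) [41.4  3.1] low edge [ 1.6 -0.2] end y 59.6 cost 0.97
roll deg 38.8 bed 35.9 uphill edge (x,z bed) [39.8  2. ] low edge [-0.1 -0.1] end y 59.2 cost 1.02
TCP [  8.5 -23.9 113.6] F [-0.7 -0.3 -0. ] 14.1167 59.4459983690818
roll deg 38.0 bed 35.9 uphill edge (x,z bed) [38.7  1.3] low edge [-1.2 -0.2] end y 59.1 cost 1.07
roll deg 39.1 bed 35.9 uphill edge (x,z bed) [40.4  2.2] low edge [ 0.4 -0. ] end y 58.8 cost 0.98
TCP [  6.9 -24.  110.6] F [ 1.3  0.6 -0.3] 14.3167 59.350380302587055
side [(0.76, [263, 196, 295, 253]), (0.62, [208, 169, 302, 295])]
scene [(0.79, [246, 188, 315, 235])]
(array([ 18.3,   0.5, -21.6,   0.6]), np.float64(0.2647513930424559))
(array([ 20.4,   2. , -21.3,   0.7]), np.float64(0.23666002095953786))
```

The bar is seated flat: roll matches the bed, x≈20 mm, y≈-21.5 mm, orange end at y≈59. Next I'll go behind the open end and push it along.

>>> apply_moves(series=[{"dx": -35,"dy": -1,"dz": 0,"jaw": 0.5,"turn": 0},{"dx": -70,"dy": -2,"dz": 0,"jaw": 0.7,"turn": 0},{"dx": -104,"dy": -3,"dz": 0,"jaw": 0.7,"turn": 0},{"dx": -104,"dy": -3,"dz": 20,"jaw": 0.7,"turn": 0},{"dx": -104,"dy": -3,"dz": 45,"jaw": 0.7,"turn": 0}])

```text
time: 14.93
tool_pos: [0.5396, -0.0373, 0.1301]
tool_rot: [0.003, 0.725, 0.689, 0.002]
contact_force: [0.4, 0.7, 0.5]
gripper_width: 0.301
grasp_force: 0.0
```

>>> apply_moves(series=[{"dx": 0,"dy": 0,"dz": 0,"jaw": 0.7,"turn": 0},{"dx": 0,"dy": 0,"dz": 0,"jaw": 0.7,"turn": 0}])

```text
time: 15.1
tool_pos: [0.5363, -0.0348, 0.1261]
tool_rot: [-0.002, 0.724, 0.69, -0.001]
contact_force: [-0.6, 0.3, 0.8]
gripper_width: 0.298
grasp_force: 0.0
```

```bash
cat > st.py <<'E'
from h import *
np.set_printoptions(precision=1,suppress=True)
s=state(); M=R.from_euler('z',-.045).as_matrix(); print('TCP',(M.T@(s['tool_pos']-[.539,.093,.061])*1000),'F',M.T@s['contact_force'],s['time'],s['gripper_width']*85, rel([0,0,0],-.045)[1])
E
python3 st.py
```

```text
TCP [   3.  -127.8   65.1] F [-0.6  0.3  0.8] 15.1 25.312275796040954 -0.0022
```

>>> apply_moves(series=[{"dx": 0,"dy": 1,"dz": 6,"jaw": 0.7,"turn": 0},{"dx": 0,"dy": 1,"dz": 12,"jaw": 0.7,"turn": 0},{"dx": 3,"dy": 1,"dz": 15,"jaw": 0.7,"turn": 0},{"dx": 8,"dy": 1,"dz": 15,"jaw": 0.7,"turn": 0},{"dx": 10,"dy": 1,"dz": 15,"jaw": 0.7,"turn": 0}])

```text
time: 15.52
tool_pos: [0.5392, -0.0242, 0.113]
tool_rot: [-0.0, 0.723, 0.691, 0.0]
contact_force: [0.6, 0.5, -1.2]
gripper_width: 0.304
grasp_force: 0.0
```

>>> apply_moves(series=[{"dx": 1,"dy": 0,"dz": 0,"jaw": 0.7,"turn": 0},{"dx": 2,"dy": 0,"dz": 0,"jaw": 0.7,"turn": 0},{"dx": 3,"dy": 0,"dz": 0,"jaw": 0.7,"turn": 0},{"dx": 4,"dy": 0,"dz": 0,"jaw": 0.7,"turn": 0},{"dx": 5,"dy": 0,"dz": 0,"jaw": 0.7,"turn": 0}])

```text
time: 15.93
tool_pos: [0.5394, -0.02, 0.1129]
tool_rot: [0.0, 0.724, 0.69, 0.0]
contact_force: [0.1, 0.4, 0.1]
gripper_width: 0.299
grasp_force: 0.0
```

```bash
python3 st.py
```

```text
TCP [   5.5 -112.9   51.9] F [0.1 0.4 0.1] 15.9333 25.394343944062726 -0.0021
```

>>> apply_moves(series=[{"dx": 1.5,"dy": 0,"dz": 0,"jaw": 0.7,"turn": 0},{"dx": 3,"dy": 0,"dz": 0,"jaw": 0.7,"turn": 0},{"dx": 5,"dy": 0,"dz": 0,"jaw": 0.7,"turn": 0},{"dx": 6.5,"dy": 0,"dz": 0,"jaw": 0.7,"turn": 0},{"dx": 8,"dy": 0,"dz": 0,"jaw": 0.7,"turn": 0}])

```text
time: 16.35
tool_pos: [0.5397, -0.0122, 0.1128]
tool_rot: [0.0, 0.724, 0.69, -0.0]
contact_force: [-0.6, -1.7, -0.0]
gripper_width: 0.303
grasp_force: 1.1
```

```bash
python3 st.py; sed -i 's/(20,0,-22/(20,0,-15/' m9.py;  python3 m9.py | tail -4
```

```text
TCP [   5.5 -105.    51.8] F [-0.6 -1.7 -0. ] 16.35 25.755481615369227 -0.002
side [(0.94, [263, 198, 297, 253])]
scene [(0.95, [247, 190, 317, 234])]
(array([ 20.8,   1.8, -13.7,   0.7]), np.float64(0.11444223841171364))
(array([ 20.1,   1.5, -14.7,   0.7]), np.float64(0.118670482709995))
```

>>> apply_moves(series=[{"dx": 2,"dy": 0,"dz": 0,"jaw": 0.7,"turn": 0},{"dx": 4,"dy": 0,"dz": 0,"jaw": 0.7,"turn": 0},{"dx": 6,"dy": 0,"dz": 0,"jaw": 0.7,"turn": 0},{"dx": 8,"dy": 0,"dz": 0,"jaw": 0.7,"turn": 0},{"dx": 10,"dy": 0,"dz": 0,"jaw": 0.7,"turn": 0}])

```text
time: 17.17
tool_pos: [0.5402, -0.0019, 0.1128]
tool_rot: [-0.0, 0.724, 0.69, -0.0]
contact_force: [-0.2, -2.1, 1.1]
gripper_width: 0.303
grasp_force: 1.3
```

>>> apply_moves(series=[{"dx": 1,"dy": 0,"dz": 0,"jaw": 0.7,"turn": 0},{"dx": 2,"dy": 0,"dz": 0,"jaw": 0.7,"turn": 0},{"dx": 3,"dy": 0,"dz": 0,"jaw": 0.7,"turn": 0},{"dx": 4,"dy": 0,"dz": 0,"jaw": 0.7,"turn": 0}])

```text
time: 17.5
tool_pos: [0.5403, 0.002, 0.1128]
tool_rot: [-0.0, 0.724, 0.69, -0.0]
contact_force: [-1.6, -3.1, 0.5]
gripper_width: 0.302
grasp_force: 1.3
```

>>> apply_moves(series=[{"dx": 1,"dy": 0,"dz": 0,"jaw": 0.7,"turn": 0},{"dx": 2,"dy": 0,"dz": 0,"jaw": 0.7,"turn": 0},{"dx": 3,"dy": 0,"dz": 0,"jaw": 0.7,"turn": 0}])

```text
time: 17.75
tool_pos: [0.5405, 0.005, 0.1128]
tool_rot: [-0.0, 0.724, 0.69, -0.0]
contact_force: [-1.7, -2.1, 0.4]
gripper_width: 0.302
grasp_force: 1.3
```

```bash
python3 st.py; python3 m9.py | tail -4
```

```text
TCP [  5.4 -87.9  51.8] F [-1.6 -2.2  0.4] 17.75 25.689108677417646 -0.002
side [(0.93, [262, 203, 294, 254])]
scene [(0.57, [255, 195, 320, 238])]
(array([20.8,  2.2, -0.8,  0.8]), np.float64(0.27445443977702044))
(array([21.5,  2.9, -1.6,  0.8]), np.float64(0.27255389553776654))
```

>>> apply_moves(series=[{"dx": 1,"dy": 0,"dz": 0,"jaw": 0.7,"turn": 0},{"dx": 2,"dy": 0,"dz": 0,"jaw": 0.7,"turn": 0},{"dx": 3,"dy": 0,"dz": 0,"jaw": 0.7,"turn": 0},{"dx": 4,"dy": 0,"dz": 0,"jaw": 0.7,"turn": 0}])

```text
time: 18.48
tool_pos: [0.5407, 0.0089, 0.1128]
tool_rot: [0.0, 0.724, 0.69, -0.0]
contact_force: [-0.4, -2.6, 0.3]
gripper_width: 0.297
grasp_force: 1.4
```

>>> apply_moves(series=[{"dx": 1,"dy": 0,"dz": 0,"jaw": 0.7,"turn": 0},{"dx": 2,"dy": 0,"dz": 0,"jaw": 0.7,"turn": 0}])

```text
time: 18.65
tool_pos: [0.5408, 0.0109, 0.1128]
tool_rot: [0.0, 0.724, 0.69, -0.0]
contact_force: [-2.1, -3.3, 0.0]
gripper_width: 0.297
grasp_force: 1.4
```

>>> apply_moves(series=[{"dx": 1,"dy": 0,"dz": 0,"jaw": 0.7,"turn": 0},{"dx": 2,"dy": 0,"dz": 0,"jaw": 0.7,"turn": 0}])

```text
time: 18.82
tool_pos: [0.5408, 0.0129, 0.1127]
tool_rot: [-0.0, 0.724, 0.69, -0.0]
contact_force: [-0.8, -3.1, 0.8]
gripper_width: 0.301
grasp_force: 1.5
```

>>> apply_moves(series=[{"dx": 0.7,"dy": 0,"dz": 0,"jaw": 0.7,"turn": 0},{"dx": 1.4,"dy": 0,"dz": 0,"jaw": 0.7,"turn": 0}])

```text
time: 18.98
tool_pos: [0.5409, 0.0137, 0.1128]
tool_rot: [0.001, 0.723, 0.69, -0.001]
contact_force: [-2.2, -7.1, 1.1]
gripper_width: 0.302
grasp_force: 3.5
```

>>> apply_moves(series=[{"dx": 0.7,"dy": 0,"dz": 0,"jaw": 0.7,"turn": 0},{"dx": 1.4,"dy": 0,"dz": 0,"jaw": 0.7,"turn": 0}])

```text
time: 19.15
tool_pos: [0.5409, 0.0139, 0.1128]
tool_rot: [0.001, 0.723, 0.69, -0.002]
contact_force: [-2.3, -10.6, 1.2]
gripper_width: 0.299
grasp_force: 5.6
```

>>> apply_moves(series=[{"dx": 0.7,"dy": 0,"dz": 0,"jaw": 0.7,"turn": 0},{"dx": 1.4,"dy": 0,"dz": 0,"jaw": 0.7,"turn": 0}])

```text
time: 19.32
tool_pos: [0.5409, 0.0141, 0.1128]
tool_rot: [0.002, 0.723, 0.69, -0.003]
contact_force: [-1.8, -15.0, 2.1]
gripper_width: 0.302
grasp_force: 7.6
```

The bar bears on the stop: the force rose sharply while the motion stopped. I'll back off gently and lift.

>>> apply_moves(series=[{"dx": -2,"dy": 0,"dz": 0,"jaw": 0.7,"turn": 0},{"dx": -5,"dy": 0,"dz": 0,"jaw": 0.7,"turn": 0},{"dx": -10,"dy": 0,"dz": 0,"jaw": 0.7,"turn": 0},{"dx": -18,"dy": 0,"dz": -5,"jaw": 0.7,"turn": 0},{"dx": -30,"dy": 0,"dz": -25,"jaw": 0.7,"turn": 0}])

```text
time: 19.73
tool_pos: [0.5373, -0.0122, 0.1347]
tool_rot: [-0.003, 0.723, 0.691, -0.002]
contact_force: [-0.1, 0.3, -0.3]
gripper_width: 0.3
grasp_force: 0.0
```

>>> apply_moves(series=[{"dx": -20,"dy": 0,"dz": -25,"jaw": 0.7,"turn": 0},{"dx": -45,"dy": 0,"dz": -50,"jaw": 0.7,"turn": 0},{"dx": -70,"dy": 0,"dz": -80,"jaw": 0.7,"turn": 0},{"dx": -100,"dy": 0,"dz": -110,"jaw": 0.7,"turn": 0},{"dx": -120,"dy": 0,"dz": -130,"jaw": 0.7,"turn": 0}])

```text
time: 20.15
tool_pos: [0.5347, -0.135, 0.2718]
tool_rot: [0.002, 0.724, 0.69, 0.001]
contact_force: [0.5, 0.1, 0.4]
gripper_width: 0.3
grasp_force: 0.0
```

```bash
python3 m7.py; cat > m10.py <<'E'
from h import *
fs=grab_frame('side'); fc=grab_frame('scene')
a=cv2.resize(fs['pixels'][180:300,200:320],(400,400),interpolation=2); b=cv2.resize(fc['pixels'][175:265,230:350],(400,400),interpolation=2)
cv2.imwrite('pics/a4.png',np.hstack([a,b])[:,:,::-1])
E
python3 m10.py; sed -i 's/-22,ph/12,ph/' m9.py; python3 m9.py | tail -4
```

```text
TCP in foot-aligned bed origin frame mm [   7.4 -229.2  212.9] F [0.464  1.2204 0.4702] 20.25 25.208040700768855
side [(0.88, [263, 202, 294, 257])]
scene [(0.64, [257, 195, 326, 239])]
(array([19. ,  0.9,  8.1,  0.6]), np.float64(0.3112108913064844))
(array([20.4,  2.1,  8.7,  0.7]), np.float64(0.31808849894901703))
```

View pics/a4.png

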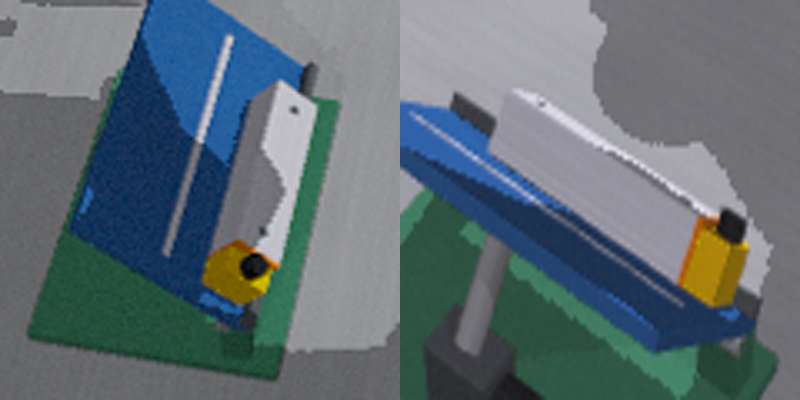

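The last view shows the bar flat on the bed and against the ledge. Its lower edge, (490,150)–(680,285), is parallel to the bed's white line. The orange end is tight on the yellow stop at (715,260), and the arm is clear.

```bash
python3 -c "
from h import *
print(ticket.job_done())"
```

```text
the job is handed in; nothing more can be done
None
```

The profile is on the bed, flat against the ledge, with its orange end pushed up against the yellow stop. I handed the job in at about 20 s with the arm clear. The red plunger was hidden in the last view, so that it is pushed in is inferred from the profile halting against the stop at about 15 N.

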